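# Swing the lamp aside and take the kettle's temperature

## Robot

A 7-joint arm with a two-finger parallel gripper is mounted at the origin on the work surface. World frame = base frame: x ahead of the robot, y to its left, z up, the work surface at z = 0. Lengths are in m, angles in rad, forces in N, time in s.
With the tool pointing down it reaches from about 0.425 to 0.925 m from the base axis. Payload 6.8 kg.
Tool frame: the origin (TCP) lies at the very end of the fingers, on their centre line; the grasp point (between the pads) lies 19 mm behind it (grip_point_offset is the distance from the TCP to the grasp point, in m); z points along the fingers, y is the line along which they close (so a half turn about z gives the same grasp; the last joint's range is limited). The gripper opens to 85 mm and grips with 20 to 120 N. Pads are 22 mm wide; open, the fingers measure 114 mm over their backs; the gripper's body (76 mm by 85 mm) begins 54 mm behind the grasp point. The pads swing forward as they close: fully open they stand 13 mm farther back than shut.
Start: joints at [-1.221, 0.477, 0.022, 1.555, -0.011, 1.109, -0.083], TCP at [0.298, 0.606, 0.231] pointing down, gripper open.
Joint ranges: [-2.96, 2.96], [-0.34, 2.1], [-1.41, 1.46], [0.24, 2.44], [-1.37, 4.51], [0.17, 1.92], [-2.96, 2.96]. Speed limits (rad/s): [2.39, 2.39, 3.14, 3.14, 3.14, 3.14, 3.14].

## Interface

Orientations are given as a unit quaternion [w, x, y, z].
In Python, from station import * gives the robot as it stands.
- The arm moves only by the tool carry_out, never from a script. Its argument "rows" is text: rows parted by semicolons, each of 4 numbers parted by spaces: the shift along the world's x, y, z in mm, then the turn about the world's z in degrees. In form: dx dy dz yaw; .... A call has 1 to 10 rows; each row shifts and turns the commanded pose from where the row before left it; what a row does not reach is not made up. A row lasts 1/8 s, in which the tool goes at most 62.5 mm and 10.7 degrees, less where a joint would pass 70% of its speed; a pose out of reach is approached as far as the arm can. A call is refused whole if a number of a shift passes 62.5 or a number of a turn 10.7, either way. A call with a gripper value outside its range is refused whole. "claw" is the finger opening in mm, from 0 to 85.4, set as the call begins (left out, the last holds). The fingers move at their own pace and stop on an object; "force" is the grip in N (left out, the last holds). Time passes only in rows, so rows that do not move let the fingers close. It gives the time, the measured TCP pose, the force, the opening and the grip force at its end, in the units of the state.
- get_obs(): the state, without advancing time (a new reading comes with each control period).
- read_camera(name): name is "side" or "top" or "wrist"; returns a dict with "img" (400x640x3 uint8, blue, green, red), "fov_y" (degrees; the focal length in pixels is half the picture's height over the tangent of half this angle, whatever the lens; pixels are square), "cx", "cy" (the principal point, pixels), "world_to_cam" (4x4, takes a point from world to camera coordinates). Camera axes: x right, y up, looking along -z (the intrinsics and any distortion apply to the point x, -y, -z); pixel columns grow to the right and rows downward; lengths in m; the calibration is good to about 2 mm. A picture is of the moment at which its call begins. There is no depth.
- hand_in(): hands the job in; it is judged then, once.
Trained networks look in the newest picture that a camera, given by its name, has taken for a name from the list of things; names that differ only in an ending like _2 or _b are one class to them, and where a whole thing is asked for, a point or a joint stands for the part that bears it (a point fixed in the world has none). Each returns a list of dicts, best first, with "confidence" (0 to 1); they miss things now and then, are a little off and sometimes report something else, mostly with a low value. They report only what shows in the picture. A call takes as long as a camera call. They do not tell look-alikes from the thing itself.
- recognise(camera, thing): "centre" ([column, row] in pixels, amid what is visible of it).
- outline_of(camera, thing): "pixels" (400x640 bool, what is visible of it) and "centre" ([column, row] in pixels, amid what is visible of it).
- place_of(camera, thing): "centre" ([column, row] in pixels: a listed point, or the origin of a listed thing).
The state is a dict: "t": time; "q": joint angles; "joint_vel": joint speeds; "joint_torque": joint torques, N m; "eef_pos": TCP position; "tool_rot": TCP orientation; "contact_force": force on the tool from outside, world axes, zero at the start; "torque": the same for the moment, N m; "gripper_width": opening from 0.0 (shut) to 1.0 (fully open); "grasp_force": force on a finger pad.
Only numpy, scipy, OpenCV 4.12 (cv2) and the standard library are available. Lean on these libraries where they do the work, as an engineer would, in place of code of your own. Each camera call takes 0.05 s, during which the arm holds its last target. There are 200 camera calls.

## Task

The lamp hangs over the kettle: swing its arm gently by the wooden knob, away from the turntable and towards the robot, all the way round until it rests against its stop. Then pick up the infrared thermometer and point its lens square at the round steel pad on the kettle's sloping shoulder, centred on the pad and about 4 cm off it, and hold it steady there for two seconds. Finally lay the thermometer gently flat, lens down, in the open wooden box; leave the lamp at its stop, touch neither the kettle nor its pad with the thermometer, and leave everything else where it stands.

Things in the scene. Friction and masses are not known exactly. Their poses are not given: they have to be found in the camera images.
- lamp_arm (a joint): Swing of the lamp's arm about its upright post (rad). It grows as the arm swings clockwise seen from above, from over the turntable towards the robot; it starts at about 0 to 0.4. The hinge is a little stiff and stays where it is left. It ends at a firm stop, between 60 and 80 degrees from zero; the exact angle is not given, so feel for it.
- lamp_hinge (a point): Point on the upright hinge axis at the top of the lamp's post (post 20 wide, 235 high, on a round steel foot 124 wide), at the middle height of the arm.
- lamp_knob (a point): Grip point of the upright round wooden knob on the lamp's arm: 18 in diameter; the point lies on its axis, 24 below its top and 28 above the top of the arm. The arm is a flat dark steel bar 16 wide and 12 high, 235 above the table; the knob is 190 from the hinge axis.
- lamp_head (a point): Centre of the underside of the lamp's flat round head (120 in diameter, 18 thick), at the arm's free end 280 from the hinge axis.
- thermometer: Infrared thermometer, a white paddle lying on the table: straight handle 28 wide, 28 high, from 65 behind to 50 ahead of the origin (x points along the handle to the head), ending in an upright round head 42 in diameter and 34 high. Origin at the underside of the handle at a good place to grip; z up, out of its upper side. 130 g. The lens looks out of the UNDERSIDE of the head, along -z.
- lens (a point): Centre of the thermometer's lens, in the underside of its head, 65 ahead of the thermometer's origin along its x, at z = 0; it looks along the thermometer's -z.
- kettle: Black steel kettle standing on the turntable: body 144 in diameter and 95 high, conical shoulder rising to 126, wooden lid knob to 144; spout at its +y side and handle at its -y side, each reaching about 115 from its axis and no higher than the shoulder's foot by 20. Origin at the centre of its underside, z up. The pad is on its -x side.
- kettle_pad: Bare steel disc, 30 in diameter, on the kettle's shoulder on the side roughly facing the robot. Origin at the centre of its outer face; z points straight out of it, 35 degrees from vertical.
- turntable: Round bamboo turntable, 310 in diameter and 22 high, does not turn here. Origin at the centre of its underside.
- box_in (a point): Centre of the inner floor of the wooden box, which is 8 above the table. The box is fixed, walls 8 thick and 50 high; inside it is 164 along this frame's x and 194 along its y. x points to the hinge of the flap, on the outer side, which stands open leaning outward.
- brewer: White ceramic dripper on a glass carafe (one piece), 96 wide, 160 high, on the turntable: leave alone. Origin at its underside.
- cup_a: White espresso cup, 56 wide, 52 high, on the turntable: leave alone. Origin at its underside.
- cup_b: A second, same espresso cup on the turntable: leave alone. Origin at its underside.
- jar: White jar with a wooden cap, 80 wide, 120 high, beyond the turntable: leave alone. Origin at its underside.
- remote: Black remote control, 45 by 150 by 18, lying left of the turntable, near the foot of the lamp: leave alone. Origin at its underside.
Things that resemble listed ones, but are neither listed nor needed, are in the scene too. Of the things like the thermometer, leave any that is green, pink or turquoise; of the rest the smaller one is meant.

How it is judged:
On the way, in this order (a step that is already met when the one before it is completed fails the run):
1. the lamp's arm is swung to its stop (value of joint lamp_arm above 1.13 rad), for 0.2 s.
2. with the lamp at its stop, the thermometer's lens is held steady and square over the pad for a second (value of joint lamp_arm above 1.13 rad and x of lens in the frame of kettle_pad between -0.015 and 0.015 m and y of lens in the frame of kettle_pad between -0.015 and 0.015 m and z of lens in the frame of kettle_pad between 0.015 and 0.07 m and angle between the z axis of thermometer and the z axis of kettle_pad, either way round below 0.2 rad and linear speed of thermometer below 0.03 m/s and angular speed of thermometer below 0.2 rad/s), for 1 s.
At the end, for the whole second after the job is handed in: Lamp arm within 4 degrees of its stop; thermometer at rest, released, flat (7 degrees) on the box's floor. Before that, lamp at its stop, the lens was held still 1 s within 15 mm of the pad's axis (along pad x and y), 15 to 70 mm off it, square within 11 degrees (value of joint lamp_arm above 1.13 rad and x of thermometer in the frame of box_in between -0.08 and 0.08 m and y of thermometer in the frame of box_in between -0.09 and 0.09 m and z of thermometer in the frame of box_in below 0.008 m and angle between thermometer's own z axis and vertical below 0.12 rad and linear speed of thermometer below 0.02 m/s); the robot touches nothing.
It fails at once if the lamp's arm is slammed (faster than 2 rad/s) (velocity of joint lamp_arm above 2 rad/s or velocity of joint lamp_arm below -2 rad/s).
It fails at once if the thermometer touches the kettle (contact force between thermometer and kettle above 0.5 N).
It fails at once if the kettle is shifted more than 15 mm (distance of kettle from where it was at the start of the episode above 0.015 m).
It fails at once if the thermometer is dropped or thrown (faster than 0.6 m/s out of the fingers) (contact force between the fingers and thermometer below 0.05 N and linear speed of thermometer above 0.6 m/s).
It fails at once if something else on the table is shifted more than 25 mm, or the brewer or a cup tipped (distance of any of brewer, cup_a, cup_b, jar, remote from where it was at the start of the episode above 0.025 m or angle between any of brewer, cup_a, cup_b's own z axis and vertical above 0.35 rad).
It also fails if it takes over 66 s, if anything falls off the work surface, if the arm or the gripper's body presses on something with over 40 N, if the wrist force passes 120 N, or if a joint passes its speed limit or range.

## Working session

There is one attempt and no reset: what is moved stays moved. The work goes in short steps, Python scripts to look and compute and a tool call to move; the robot and the scene stay as the last step left them, time stands still between calls to the robot, and variables do not carry over. Pictures are saved under pics/ and viewed, at most 10 in all, crops included, and the job is handed in when it is done.

Besides the shell and the picture viewer there is one more tool, called after "Request:" by a JSON object that holds its "method" and its "body". carry_out: Moves the arm, as the interface text tells. Its arguments: {"type":"object","properties":{"rows":{"type":"string"},"claw":{"type":"number"},"force":{"type":"number"}},"required":["rows"]}

```bash
mkdir -p pics
cat > h.py <<'E'
from station import *
import numpy as np, cv2
def proj_rows(c,uv):
    im=c["img"];f=im.shape[0]/2/np.tan(np.radians(c["fov_y"])/2)
    T=np.array(c["world_to_cam"]);R=T[:3,:3];o=-R.T@T[:3,3]
    d=R.T@np.array([(uv[0]-c["cx"])/f,-(uv[1]-c["cy"])/f,-1.]);return o,d/np.linalg.norm(d)
def at_z(c,uv,z):
    o,d=proj_rows(c,uv);return o+d*(z-o[2])/d[2]
def tri(rays):
    A=np.zeros((3,3));b=np.zeros(3)
    for o,d in rays:
        P=np.eye(3)-np.outer(d,d);A+=P;b+=P@o
    p=np.linalg.solve(A,b);return p,[np.linalg.norm((np.eye(3)-np.outer(d,d))@(p-o)) for o,d in rays]
def px(c,p):
    T=np.array(c["world_to_cam"]);f=c["img"].shape[0]/2/np.tan(np.radians(c["fov_y"])/2)
    q=T[:3,:3]@p+T[:3,3];return np.array([c["cx"]-f*q[0]/q[2],c["cy"]+f*q[1]/q[2]])
E
ls
python3 - <<'E'
from h import *
np.set_printoptions(precision=3,suppress=True)
print({k:v for k,v in get_obs().items()})
C={n:read_camera(n) for n in("side","top","wrist")}
for n,c in C.items():
    cv2.imwrite(f"pics/{n}0.png",c["img"]); print(n,[k for k in c], c["fov_y"],c["cx"],c["cy"],-np.array(c["world_to_cam"])[:3,:3].T@np.array(c["world_to_cam"])[:3,3])
    for k in c:
        if k not in("img","world_to_cam","fov_y","cx","cy"):print(k,c[k])
for t in "lamp_hinge lamp_knob lamp_head thermometer lens kettle kettle_pad turntable box_in brewer cup_a jar remote".split():
    for n in("side","top"):
        r=place_of(n,t); print(t,n,[(np.round(x["centre"]),round(x["confidence"],2)) for x in r[:4]])
E
```

```text
h.py
pics
{'t': 0.0, 'q': array([-1.221,  0.478,  0.022,  1.556, -0.012,  1.109, -0.083]), 'joint_vel': array([ 0.002,  0.   , -0.001, -0.001, -0.001,  0.001,  0.   ]), 'joint_torque': array([ -0.001, -59.644,   1.608, -28.12 ,   0.013,   0.009,  -0.   ]), 'eef_pos': array([0.298, 0.605, 0.23 ]), 'tool_rot': array([-0.   ,  0.227,  0.974, -0.001]), 'contact_force': array([ 0.354,  1.095, -0.086]), 'torque': array([0.015, 0.012, 0.015]), 'grasp_force': 0.0, 'gripper_width': 0.9996819983888775}
side ['img', 'fov_y', 'cx', 'cy', 'world_to_cam'] 42.50592584686404 311.8179218896426 191.13184474660937 [0.166 1.151 1.609]
top ['img', 'fov_y', 'cx', 'cy', 'world_to_cam'] 55.25391054021306 320.85100740934047 199.6914515207832 [ 0.355 -0.088  1.394]
wrist ['img', 'fov_y', 'cx', 'cy', 'world_to_cam'] 58.82952290081675 326.12459314413064 197.07551236780503 [0.234 0.636 0.373]
lamp_hinge side [(array([251., 286.]), 0.71), (array([312., 204.]), 0.46), (array([277., 254.]), 0.44), (array([290., 224.]), 0.19)]
lamp_hinge top [(array([166., 175.]), 0.68)]
lamp_knob side [(array([279., 232.]), 0.92)]

[... 653 characters left out ...]
ettle side [(array([282., 248.]), 0.74)]
kettle top [(array([267., 185.]), 0.62)]
kettle_pad side []
kettle_pad top []
turntable side [(array([277., 254.]), 0.82)]
turntable top [(array([267., 174.]), 0.74)]
box_in side [(array([326., 170.]), 0.62)]
box_in top [(array([402., 188.]), 0.96)]
brewer side []
brewer top [(array([260., 150.]), 0.69)]
cup_a side [(array([258., 229.]), 0.7), (array([282., 251.]), 0.66), (array([257., 278.]), 0.6)]
cup_a top [(array([230., 170.]), 0.71), (array([290., 150.]), 0.56)]
jar side [(array([259., 192.]), 0.8), (array([315., 202.]), 0.16)]
jar top [(array([346., 128.]), 0.63)]
remote side [(array([303., 334.]), 0.83)]
remote top [(array([347., 126.]), 0.26)]
```

View pics/top0.png

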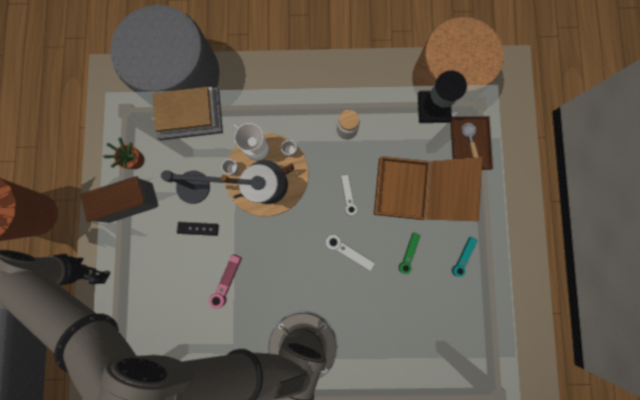

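View pics/side0.png

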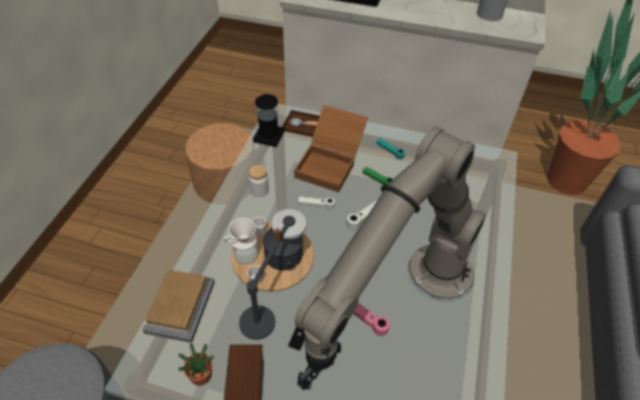

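Run:
```python
from h import *
np.set_printoptions(precision=3,suppress=True)
S=read_camera("side");T=read_camera("top")
def best(n,t,near=None):
    r=place_of(n,t)
    if near is not None: r=sorted(r,key=lambda x:np.hypot(*(np.array(x["centre"])-near)))
    return r[0]["centre"]
for t,a,b in(("lamp_hinge",(251,286),(166,175)),("lamp_knob",(279,232),(221,179)),("lamp_head",(285,224),(261,183)),("thermometer",(314,205),(349,194)),("lens",(332,208),(351,210)),("box_in",(326,170),(402,188)),("kettle",(282,248),(267,185)),("turntable",(277,254),(267,174)),("jar",(259,192),(346,128))):
    u,v=best("side",t,a),best("top",t,b)
    p,e=tri([proj_rows(S,u),proj_rows(T,v)]);print(t,u,v,p,e)
for n,c in(("side",S),("top",T)):
    for t,z in(("thermometer",.028),("kettle",.1),("box_in",.03)):
        for o in outline_of(n,t):
            m=o["pixels"].astype(np.uint8); 
            if m.sum()<10: continue
            r=cv2.minAreaRect(np.argwhere(m)[:,::-1].astype(np.float32)); bx=cv2.boxPoints(r)
            w=np.array([at_z(c,x,z)[:2] for x in bx]);print(n,t,round(o["confidence"],2),o["centre"],m.sum(),"len",np.linalg.norm(w[0]-w[1]),np.linalg.norm(w[1]-w[2]),"c",w.mean(0), "ang",np.degrees(np.arctan2(*(w[0]-w[1])[::-1])))
cv2.imwrite("pics/top1.png",cv2.resize(T["img"][90:290,150:450],(800,533),interpolation=cv2.INTER_CUBIC))
```

```text
lamp_hinge [254.9, 285.9] [166.7, 177.4] [0.565 0.398 0.244] [np.float64(0.0017192219170314056), np.float64(0.0017192219170311931)]
lamp_knob [281.6, 232.4] [222.3, 180.1] [0.543 0.213 0.291] [np.float64(0.003949659590620763), np.float64(0.003949659590620693)]
lamp_head [288.1, 224.1] [259.0, 185.5] [0.546 0.119 0.217] [np.float64(0.004674122655055743), np.float64(0.004674122655055838)]
thermometer [364.5, 213.1] [346.7, 192.0] [ 0.432 -0.158  0.055] [np.float64(0.10498904471627553), np.float64(0.10498904471627563)]
lens [330.9, 205.5] [349.6, 210.6] [ 0.473 -0.175  0.013] [np.float64(0.002289783522651434), np.float64(0.002289783522651503)]
box_in [319.1, 169.9] [403.7, 187.2] [ 0.571 -0.377 -0.01 ] [np.float64(0.009142729933643422), np.float64(0.009142729933643285)]
kettle [284.5, 249.6] [270.4, 184.0] [0.573 0.108 0.043] [np.float64(0.0002141777745243683), np.float64(0.00021417777452403068)]
turntable [275.8, 253.8] [267.3, 174.2] [0.608 0.122 0.022] [np.float64(0.004871470495694199), np.float64(0.004871470495694096)]
jar [259.0, 192.0] [347.2, 130.0] [ 0.784 -0.174 -0.008] [np.flo
[... 823 characters left out ...]
.4] 309 len 0.033818513159966555 0.14363400446437444 c [ 0.533 -0.17 ] ang 97.29341457466067
top thermometer 0.76 [406.9, 254.5] 403 len 0.14829506117641178 0.04439317736605291 c [ 0.323 -0.377] ang 161.6249649430717
top thermometer 0.7 [347.4, 248.9] 604 len 0.04991194773885332 0.1920091144494611 c [ 0.324 -0.168] ang 143.46067537737315
top thermometer 0.61 [464.5, 256.4] 409 len 0.14778155591384026 0.04324237130653291 c [ 0.308 -0.576] ang 150.6459419214851
top kettle 0.72 [277.6, 177.2] 631 len 0.1524760070563211 0.18477860624228523 c [0.575 0.127] ang 169.94719161797516
top box_in 0.57 [429.1, 188.5] 6337 len 0.23146822465238795 0.3863983365080432 c [ 0.554 -0.453] ang 176.93228990535567
```

View pics/top1.png

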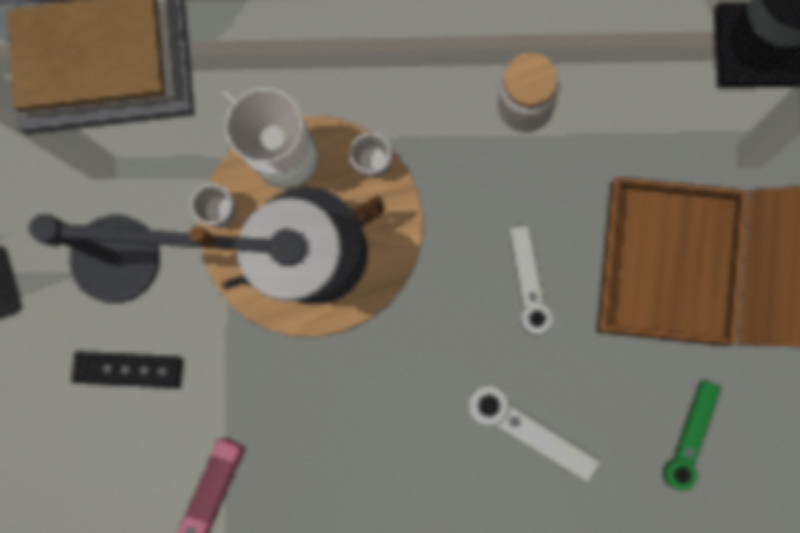

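Request:
{"method": "carry_out", "body": {"rows": "0 0 60 0; 0 0 60 -8; 25 -40 10 -8; 25 -40 0 -8; 25 -40 0 -8; 25 -40 0 -8; 25 -40 0 -8; 25 -40 0 -8; 25 -40 0 -8; 0 0 0 0", "claw": 60, "force": 25}}

```text
t: 4.0
eef_pos: [0.476, 0.321, 0.3619]
tool_rot: [0.001, 0.712, 0.703, 0.0]
contact_force: [-0.1, 1.0, -0.8]
gripper_width: 0.701
grasp_force: 0.0
```

Run:
```python
from h import *
np.set_printoptions(precision=3,suppress=True)
W=read_camera("wrist");o=get_obs();print(o["eef_pos"],o["tool_rot"],o["t"])
for t in("lamp_knob","lamp_hinge","lamp_head"):print(t,[(x["centre"],x["confidence"],at_z(W,x["centre"],{"lamp_knob":.275,"lamp_hinge":.241,"lamp_head":.228}[t])) for x in place_of("wrist",t)])
cv2.imwrite("pics/w1.png",W["img"])
S=read_camera("side");T=read_camera("top")
for t in("lamp_knob","lamp_hinge"):
  w=place_of("wrist",t)
  if w:
    for n,c in(("side",S),("top",T)):
        r=place_of(n,t)
        if r:print(n,t,r[0]["centre"],tri([proj_rows(W,w[0]["centre"]),proj_rows(c,r[0]["centre"])]))
```

```text
[0.474 0.324 0.362] [0.    0.71  0.704 0.   ] 4.05
lamp_knob []
lamp_hinge [([458.9, 82.0], 0.74, array([0.572, 0.398, 0.241]))]
lamp_head [([401.5, 371.3], 0.57, array([0.546, 0.137, 0.228]))]
side lamp_hinge [256.0, 283.7] (array([0.561, 0.398, 0.261]), [np.float64(0.0033413800191572653), np.float64(0.003341380019157154)])
top lamp_hinge [166.4, 175.4] (array([0.571, 0.398, 0.245]), [np.float64(0.0011149079583527852), np.float64(0.0011149079583528813)])
```

View pics/w1.png

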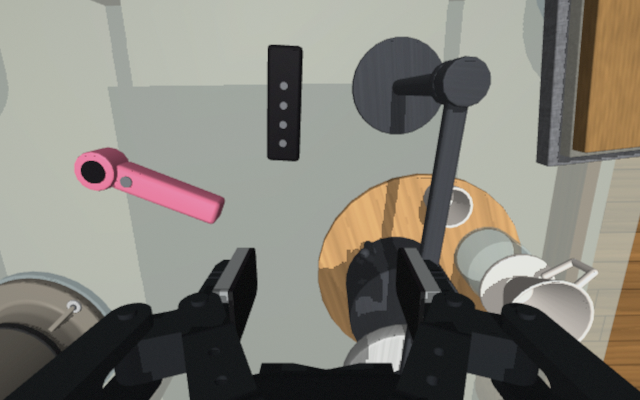

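Request:
{"method": "carry_out", "body": {"rows": "38 -40 0 0; 37 -40 0 0; 0 -33 0 0; 0 0 0 0; 0 0 -30 0; 0 0 -30 0; 0 0 -20 0; 0 0 0 0"}}

```text
t: 5.5
eef_pos: [0.547, 0.2137, 0.2798]
tool_rot: [-0.001, 0.708, 0.706, -0.001]
contact_force: [0.5, -0.1, 0.9]
gripper_width: 0.701
grasp_force: 0.0
```

Run:
```python
from h import *
np.set_printoptions(precision=3,suppress=True)
W=read_camera("wrist");o=get_obs();print(o["eef_pos"],o["contact_force"])
for t in("lamp_knob",):print(t,[(x["centre"],x["confidence"],at_z(W,x["centre"],.275)) for x in place_of("wrist",t)])
cv2.imwrite("pics/w2.png",W["img"])
```

```text
[0.548 0.214 0.281] [ 0.198 -0.095  0.876]
lamp_knob [([349.5, 258.5], 0.59, array([0.558, 0.212, 0.275])), ([208.2, 5.7], 0.31, array([0.503, 0.316, 0.275]))]
```

View pics/w2.png

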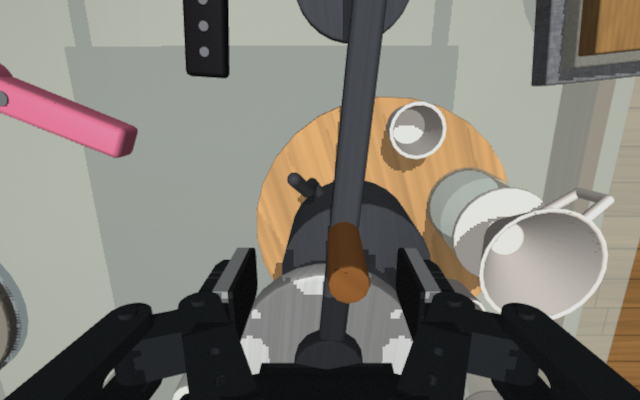

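Request:
{"method": "carry_out", "body": {"rows": "8 -3 -9 0; 0 0 -8 0; 0 0 0 0; 0 0 0 0; 0 0 0 0; 0 0 0 0", "claw": 22, "force": 20}}

```text
t: 6.35
eef_pos: [0.5564, 0.2096, 0.2646]
tool_rot: [0.0, 0.708, 0.706, 0.0]
contact_force: [-0.4, 0.1, -0.2]
gripper_width: 0.256
grasp_force: 0.0
```

Request:
{"method": "carry_out", "body": {"rows": "-5 0 0 -2; -7 1 0 -2; -8 1 0 -2; -10 3 0 -3; -9 2 0 -3; -10 3 0 -3; -9 3 0 -3; -18 8 0 -6; -17 10 0 -6; -16 12 0 -6"}}

```text
t: 7.6
eef_pos: [0.448, 0.2527, 0.265]
tool_rot: [0.0, 0.893, 0.45, 0.001]
contact_force: [3.8, 0.1, -0.1]
gripper_width: 0.26
grasp_force: 1.2
```

Request:
{"method": "carry_out", "body": {"rows": "-15 14 0 -6; -13 15 0 -6; -11 16 0 -6; -5 8 0 -3; -5 9 0 -3; -4 9 0 -3; 0 0 0 0"}}

```text
t: 8.48
eef_pos: [0.3996, 0.3149, 0.2646]
tool_rot: [0.006, 0.974, 0.227, 0.001]
contact_force: [11.7, -22.4, 6.3]
gripper_width: 0.256
grasp_force: 12.6
```

Request:
{"method": "carry_out", "body": {"rows": "-2 4 0 -2; -1 3 0 0; 0 0 0 0; 0 0 0 0"}}

```text
t: 8.98
eef_pos: [0.3999, 0.3153, 0.2645]
tool_rot: [0.009, 0.978, 0.207, 0.002]
contact_force: [17.5, -37.9, 10.7]
gripper_width: 0.258
grasp_force: 21.3
```

Request:
{"method": "carry_out", "body": {"rows": "3 -7 0 0; 3 -7 0 0; 0 0 0 0; 0 0 0 0; 0 0 0 0; 0 0 35 0; 0 0 40 0; 20 -40 20 -5; 20 -55 0 -8; 10 -58 0 -8", "claw": 70}}

```text
t: 10.22
eef_pos: [0.4481, 0.1624, 0.3597]
tool_rot: [-0.0, 1.0, 0.031, 0.001]
contact_force: [1.1, -0.6, -0.5]
gripper_width: 0.824
grasp_force: 0.0
```

Run:
```python
from h import *
np.set_printoptions(precision=3,suppress=True)
C={n:read_camera(n) for n in("wrist","top","side")};o=get_obs();print(o["eef_pos"])
for t,z in(("kettle_pad",.132),("kettle",.022),("lamp_knob",.275),("lamp_head",.228),("thermometer",0),("lens",0)):
  R={}
  for n in C:
    if t in("thermometer","lens") and n=="side":continue
    r=place_of(n,t);print(t,n,[(x["centre"],round(x["confidence"],2),at_z(C[n],x["centre"],z)) for x in r][:3])
    if r:R[n]=proj_rows(C[n],r[0]["centre"])
  if len(R)>1:print("   tri",tri(list(R.values())))
cv2.imwrite("pics/w3.png",C["wrist"]["img"]);cv2.imwrite("pics/t3.png",C["top"]["img"])
np.save("w3.npy",C["wrist"],allow_pickle=True)
```

```text
[0.448 0.161 0.36 ]
kettle_pad wrist [([401.0, 83.8], 0.76, array([0.534, 0.092, 0.132])), ([175.6, 153.7], 0.16, array([0.449, 0.32 , 0.132]))]
kettle_pad top [([352.6, 210.9], 0.65, array([ 0.464, -0.177,  0.132])), ([271.5, 190.3], 0.5, array([0.537, 0.092, 0.132]))]
kettle_pad side [([294.9, 236.7], 0.49, array([0.532, 0.104, 0.132]))]
   tri (array([ 0.547, -0.091, -0.176]), [np.float64(0.11941883828283835), np.float64(0.1216968375106664), np.float64(0.061074010167580926)])
kettle wrist [([367.3, 51.7], 0.92, array([0.573, 0.117, 0.022])), ([399.7, 85.2], 0.35, array([0.536, 0.072, 0.022]))]
kettle top [([268.5, 185.1], 0.89, array([0.573, 0.118, 0.022])), ([272.9, 190.3], 0.42, array([0.553, 0.102, 0.022]))]
kettle side [([283.9, 250.1], 0.76, array([0.579, 0.098, 0.022]))]
   tri (array([0.57 , 0.117, 0.049]), [np.float64(0.0032485465631517277), np.float64(0.003229432982094941), np.float64(0.002223438517252323)])
lamp_knob wrist [([113.4, 247.1], 0.6, array([0.408, 0.308, 0.275]))]
lamp_knob top []
lamp_knob side [([315.1, 274.9], 0.95, array([0.393, 0.324, 0.275]))]
   tri (a
[... 398 characters left out ...]
 top [([408.2, 251.5], 0.89, array([ 0.326, -0.383,  0.   ])), ([350.8, 193.0], 0.83, array([ 0.542, -0.181,  0.   ])), ([353.0, 250.7], 0.76, array([ 0.331, -0.184,  0.   ]))]
   tri (array([ 0.478, -0.045,  0.716]), [np.float64(0.22780396110515375), np.float64(0.22780396110515377)])
lens wrist [([506.0, 214.2], 0.8, array([ 0.363, -0.113,  0.   ])), ([569.8, 138.3], 0.75, array([ 0.481, -0.18 ,  0.   ]))]
lens top [([453.7, 267.3], 0.94, array([ 0.268, -0.543,  0.   ])), ([403.5, 262.8], 0.81, array([ 0.286, -0.365,  0.   ])), ([350.0, 212.0], 0.76, array([ 0.472, -0.177,  0.   ]))]
   tri (array([ 0.123, -0.777, -1.011]), [np.float64(0.12289914254293532), np.float64(0.12289914254293544)])
```

View pics/w3.png

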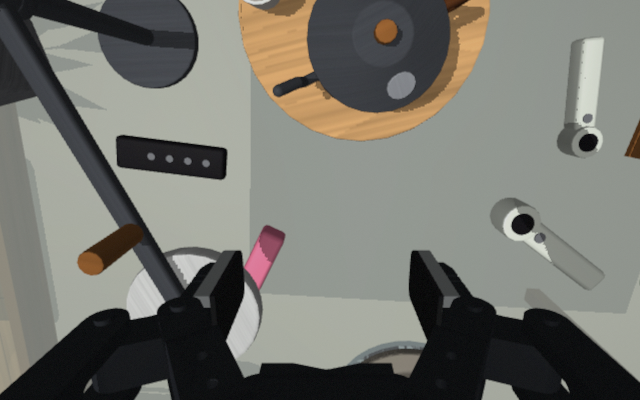

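Run:
```python
from h import *
np.set_printoptions(precision=3,suppress=True)
W=np.load("w3.npy",allow_pickle=True).item()
T=read_camera("top")
k=at_z(W,(386,31),.166);print("lid",k)
for z in(.09,.11):print(at_z(W,(278,90),z))
pd=at_z(W,(401,84.5),.134);print("pad",pd,"az from lid",np.degrees(np.arctan2(*(pd-k)[1::-1])))
# pad ellipse segmentation
im=W["img"].astype(int);m=((im.min(2)>110)).astype(np.uint8)[65:110,375:425];n,l,s,c=cv2.connectedComponentsWithStats(m);i=1+np.argmax(s[1:,4]);print("pad px",c[i]+[375,65],s[i])
pd=at_z(W,c[i]+[375,65],.134);print(pd)
cv2.imwrite("pics/t4.png",cv2.resize(T["img"][130:230,200:320],(720,600),interpolation=cv2.INTER_CUBIC))
for r,s in(((258,147),0),):pass
print([ (x["centre"],x["confidence"],at_z(T,x["centre"],.008)) for x in place_of("top","box_in")])
```

```text
lid [0.575 0.117 0.166]
[0.52 0.22 0.09]
[0.52  0.217 0.11 ]
pad [0.533 0.093 0.134] az from lid -149.58455204176022
pad px [400.747  84.872] [ 12   7  28  27 553]
[0.533 0.093 0.134]
[([400.5, 187.7], 0.62, array([ 0.557, -0.363,  0.008]))]
```

View pics/t4.png

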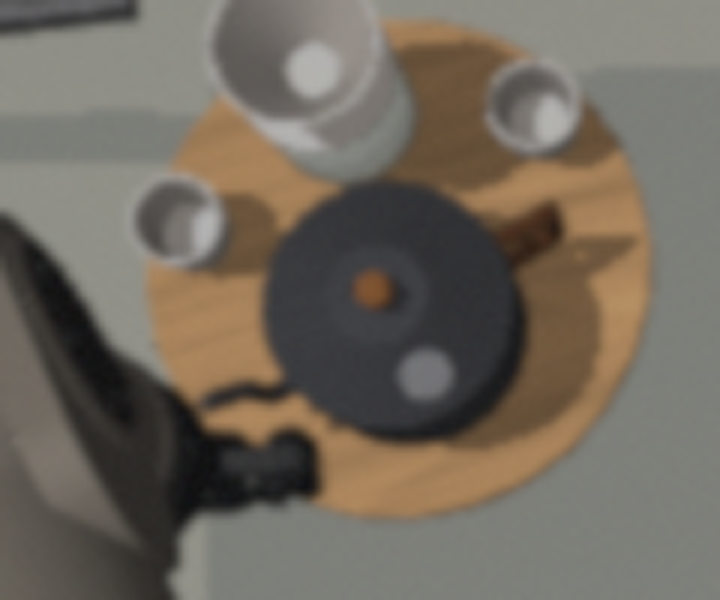

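Request:
{"method": "carry_out", "body": {"rows": "4 -40 0 1; 4 -60 0 1; 4 -60 0 1; 4 -60 -20 1; 2 -60 -40 0; 2 -52 -50 0; 0 0 -50 0; 0 0 0 0; 0 0 0 0"}}

```text
t: 12.4
eef_pos: [0.4677, -0.1526, 0.2131]
tool_rot: [0.0, 0.998, 0.068, 0.001]
contact_force: [-0.3, -0.8, 0.5]
gripper_width: 0.82
grasp_force: 0.0
```

Run:
```python
from h import *
np.set_printoptions(precision=3,suppress=True)
W=read_camera("wrist");T=read_camera("top");o=get_obs();print(o["eef_pos"],o["tool_rot"])
for t in("thermometer","lens"):
    w=place_of("wrist",t);print(t,[(x["centre"],round(x["confidence"],2),at_z(W,x["centre"],0)) for x in w][:3])
    r=sorted(place_of("top",t),key=lambda x:abs(x["centre"][0]-350)+abs(x["centre"][1]-200))
    if w and r: print(" tri",tri([proj_rows(W,w[0]["centre"]),proj_rows(T,r[0]["centre"])]))
for x in place_of("wrist","box_in")[:1]+place_of("top","box_in")[:1]:print("box",x)
cv2.imwrite("pics/w5.png",W["img"]);np.save("w5.npy",W,allow_pickle=True)
```

```text
[ 0.468 -0.152  0.214] [-0.     0.998  0.069  0.002]
thermometer [([339.0, 296.2], 0.66, array([ 0.322, -0.188,  0.   ])), ([353.3, 95.3], 0.65, array([ 0.541, -0.17 ,  0.   ])), ([512.2, 308.3], 0.57, array([ 0.333, -0.388,  0.   ]))]
 tri (array([ 0.322, -0.186,  0.001]), [np.float64(0.0021382509322560314), np.float64(0.0021382509322560297)])
lens [([275.7, 250.8], 0.98, array([ 0.368, -0.112,  0.   ])), ([355.5, 159.7], 0.72, array([ 0.479, -0.182,  0.   ])), ([628.4, 377.1], 0.54, array([ 0.258, -0.557,  0.   ]))]
 tri (array([ 0.506, -0.04 ,  0.318]), [np.float64(0.10049818080376977), np.float64(0.1004981808037698)])
box {'centre': [554.9, 109.6], 'confidence': 0.72}
box {'centre': [402.0, 188.5], 'confidence': 0.73}
```

View pics/w5.png

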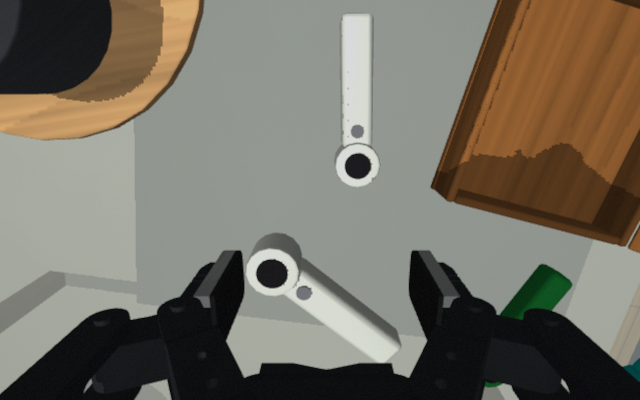

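Run:
```python
from h import *
np.set_printoptions(precision=4,suppress=True)
W=np.load("w5.npy",allow_pickle=True).item()
h=at_z(W,(357.5,165.5),.034);t=at_z(W,(357,14.5),.028);print("head",h,"tail",t,np.linalg.norm(h-t),"az",np.degrees(np.arctan2(*(t-h)[1::-1])))
for u in((433,187),(446,200),(625,245),(503,0)):print(u,at_z(W,u,.05))
print("box",at_z(W,(554.9,109.6),.008)); print("green",at_z(W,(545,268),.028),at_z(W,(568,282),.028))
print("big",at_z(W,(273,272),.045))
```

```text
head [ 0.4798 -0.181   0.034 ] tail [ 0.6054 -0.1608  0.028 ] 0.12733987785175988 az 9.15184192690222
(433, 187) [ 0.4726 -0.2489  0.05  ]
(446, 200) [ 0.4624 -0.2632  0.05  ]
(625, 245) [ 0.442  -0.4392  0.05  ]
(503, 0) [ 0.6262 -0.2699  0.05  ]
box [ 0.5539 -0.3619  0.008 ]
green [ 0.3995 -0.3888  0.028 ] [ 0.3872 -0.4173  0.028 ]
big [ 0.3669 -0.1151  0.045 ]
```

Request:
{"method": "carry_out", "body": {"rows": "24 -12 -20 1; 24 -11 -30 0; 0 0 -45 0; 0 0 -45 0; 0 0 -35 0; 0 0 -15 0; 0 0 0 0"}}

```text
t: 13.68
eef_pos: [0.5146, -0.1757, 0.0215]
tool_rot: [-0.0, 0.997, 0.076, -0.0]
contact_force: [-0.1, 0.3, -0.0]
gripper_width: 0.82
grasp_force: 0.0
```

Request:
{"method": "carry_out", "body": {"rows": "2 0 -15 0; 0 0 0 0; 0 0 0 0; 0 0 0 0; 0 0 0 0; 0 0 0 0; 0 0 30 0; 0 0 30 0; 0 0 0 0", "claw": 10, "force": 30}}

```text
t: 14.8
eef_pos: [0.5181, -0.1762, 0.0683]
tool_rot: [0.001, 0.997, 0.076, 0.002]
contact_force: [0.8, 0.4, -0.9]
gripper_width: 0.321
grasp_force: 30.6
```

Request:
{"method": "carry_out", "body": {"rows": "0 0 35 0; -23 -35 0 -4; -23 -35 0 -4; -23 -35 0 -4; -24 -34 0 -3.5; 0 0 0 0; 0 0 -20 0; 0 0 -15 0; 0 0 0 0; 0 0 0 0"}}

```text
t: 16.05
eef_pos: [0.4239, -0.3144, 0.0664]
tool_rot: [-0.0, 0.998, -0.058, -0.0]
contact_force: [-0.1, -0.1, -1.0]
gripper_width: 0.325
grasp_force: 30.5
```

Run:
```python
from h import *
W=read_camera("wrist");o=get_obs();print(o["eef_pos"],o["tool_rot"],o["contact_force"])
cv2.imwrite("pics/w6.png",W["img"])
```

```text
[ 0.42405833 -0.31465062  0.06673643] [ 1.26926999e-04  9.98289360e-01 -5.84664607e-02  1.05505225e-04] [ 0.08153709 -0.23501955 -0.7203621 ]
```

View pics/w6.png

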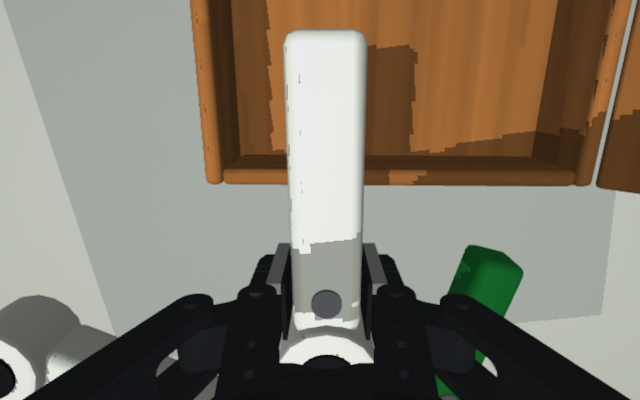

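Request:
{"method": "carry_out", "body": {"rows": "0 0 -5 0; 0 0 -5 0; 0 0 -3 0; 0 0 -3 0; 0 0 -3 0; 0 0 0 0"}}

```text
t: 16.85
eef_pos: [0.4214, -0.3143, 0.0477]
tool_rot: [-0.001, 0.998, -0.059, -0.001]
contact_force: [-8.9, 2.6, 10.5]
gripper_width: 0.321
grasp_force: 34.6
```

```bash
cat > tilt.py <<'E'
from h import *
from scipy.spatial.transform import Rotation as Ro
def tilt(gp=0.028,verbose=1):
    W=read_camera("wrist");o=get_obs();q=o["tool_rot"];R=Ro.from_quat([q[1],q[2],q[3],q[0]]).as_matrix()
    tx=R[:,0]; tx=tx*np.sign(tx[0]) # towards tail (+X-ish)
    ty=np.cross([0,0,1],tx);piv=o["eef_pos"]+np.array([0,0,.0135])  # handle point (gp, z=.018)
    im=W["img"].astype(int);m=((im.min(2)>120)&(im.max(2)-im.min(2)<40)).astype(np.uint8);m[:, :200]=0;m[:,450:]=0
    n,l,s,c=cv2.connectedComponentsWithStats(m)
    cand=[i for i in range(1,n) if s[i,4]>800];i=max(cand,key=lambda k:s[k,4]);
    top=s[i,1];cols=np.where(l[top+12]==i)[0]
    print("mask top row",top,"cols",cols.min(),cols.max(),"area",s[i,4],"eef",np.round(o["eef_pos"],4),"F",np.round(o["contact_force"],1))
    for a in range(-5,60,5):
        A=np.radians(a);u=tx*np.cos(A)+np.array([0,0,1])*np.sin(A);nn=-tx*np.sin(A)+np.array([0,0,1])*np.cos(A)
        P=[piv+u*(gp+.065)+nn*(z-.018)+ty*y for z,y in((.028,.014),(.028,-.014),(0,0))]
        print(a,*[np.round(px(W,p)) for p in P])
    return W
if __name__=="__main__":
    tilt()
E
python3 tilt.py
```

```text
mask top row 28 cols 278 371 area 41173 eef [ 0.4214 -0.3143  0.0477] F [-7.3  2.7 10.5]
-5 [281.  25.] [367.  25.] [324.  44.]
0 [278.  22.] [369.  22.] [324.  36.]
5 [274.  21.] [373.  21.] [324.  29.]
10 [270.  24.] [376.  23.] [324.  23.]
15 [266.  29.] [380.  29.] [324.  19.]
20 [261.  39.] [384.  39.] [323.  17.]
25 [256.  55.] [388.  55.] [323.  17.]
30 [251.  76.] [393.  76.] [323.  21.]
35 [246. 103.] [397. 103.] [323.  29.]
40 [240. 138.] [402. 138.] [322.  42.]
45 [235. 180.] [407. 180.] [322.  61.]
50 [230. 229.] [411. 229.] [321.  86.]
55 [226. 283.] [414. 283.] [321. 118.]
```

Request:
{"method": "carry_out", "body": {"rows": "0 0 -4 0; 0 0 -4 0; 0 0 -4 0; 0 0 -3 0; 0 0 0 0"}}

```text
t: 17.52
eef_pos: [0.421, -0.3142, 0.0326]
tool_rot: [-0.001, 0.998, -0.059, -0.002]
contact_force: [-10.1, 3.5, 11.9]
gripper_width: 0.322
grasp_force: 42.3
```

Run:
```python
from tilt import *
W=tilt();cv2.imwrite("pics/w7.png",W["img"])
```

```text
mask top row 44 cols 270 376 area 43268 eef [ 0.421  -0.3142  0.0326] F [-8.4  3.6 10.8]
-5 [281.  25.] [367.  25.] [324.  44.]
0 [278.  22.] [369.  22.] [324.  36.]
5 [274.  21.] [372.  21.] [324.  29.]
10 [270.  24.] [376.  23.] [324.  23.]
15 [266.  29.] [380.  29.] [324.  19.]
20 [261.  39.] [384.  39.] [323.  17.]
25 [256.  55.] [388.  55.] [323.  17.]
30 [251.  76.] [392.  76.] [323.  21.]
35 [245. 103.] [397. 103.] [322.  29.]
40 [240. 138.] [402. 138.] [322.  42.]
45 [235. 180.] [406. 180.] [322.  61.]
50 [230. 229.] [410. 229.] [321.  86.]
55 [226. 283.] [414. 283.] [321. 118.]
```

View pics/w7.png

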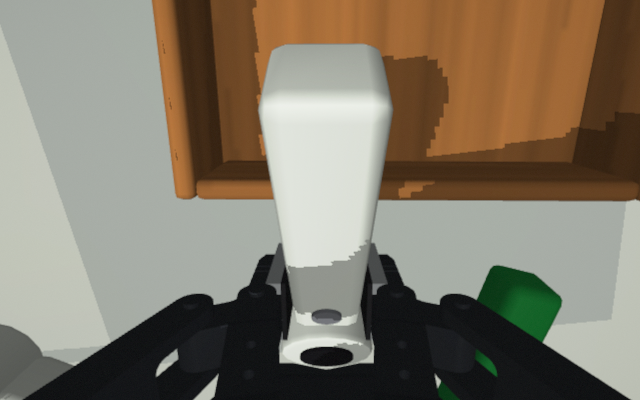

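Request:
{"method": "carry_out", "body": {"rows": "0 0 -2 0; 0 0 0 0; 0 0 5 0; 0 0 30 0; 0 0 50 0; 0 0 50 0; 0 0 0 0; 0 0 0 0", "force": 45}}

```text
t: 18.58
eef_pos: [0.4238, -0.3141, 0.1652]
tool_rot: [-0.0, 0.998, -0.058, -0.0]
contact_force: [-0.3, -0.4, -0.0]
gripper_width: 0.321
grasp_force: 44.5
```

Run:
```python
from tilt import *
W=tilt();cv2.imwrite("pics/w8.png",W["img"])
S=read_camera("side");T=read_camera("top")
for t in("lens","thermometer"):
  for n,c in(("side",S),("top",T)):
    print(t,n,[(x["centre"],round(x["confidence"],2)) for x in place_of(n,t)])
b=np.hstack([W["img"][0:300,200:450],cv2.resize(T["img"][180:280,360:440],(240,300)),cv2.resize(S["img"][130:230,310:410],(300,300))]);cv2.imwrite("pics/c8.png",b)
```

```text
mask top row 0 cols 200 242 area 45625 eef [ 0.4234 -0.3139  0.1646] F [ 0.7  0.2 -0.6]
-5 [281.  27.] [366.  26.] [324.  45.]
0 [278.  24.] [369.  24.] [324.  37.]
5 [274.  23.] [372.  23.] [324.  30.]
10 [271.  25.] [375.  25.] [324.  24.]
15 [266.  31.] [379.  31.] [323.  20.]
20 [262.  41.] [383.  41.] [323.  18.]
25 [257.  56.] [388.  56.] [323.  19.]
30 [252.  77.] [392.  77.] [323.  23.]
35 [246. 104.] [397. 104.] [323.  31.]
40 [241. 139.] [401. 139.] [322.  44.]
45 [236. 180.] [406. 180.] [322.  62.]
50 [231. 228.] [410. 228.] [322.  87.]
55 [228. 282.] [413. 282.] [321. 119.]
lens side [([377.5, 326.1], 0.93), ([389.8, 187.3], 0.87), ([353.4, 224.3], 0.81), ([399.9, 153.3], 0.69), ([358.9, 163.6], 0.61)]
lens top [([403.6, 266.4], 0.84), ([454.5, 265.6], 0.82), ([219.8, 297.8], 0.8)]
thermometer side [([349.5, 150.5], 0.68), ([366.6, 217.2], 0.66), ([379.8, 176.5], 0.64), ([358.5, 312.9], 0.59)]
thermometer top [([406.8, 249.4], 0.79), ([354.2, 251.9], 0.69), ([463.3, 251.3], 0.68), ([229.5, 275.7], 0.67), ([398.9, 213.9], 0.51)]
```

View pics/c8.png

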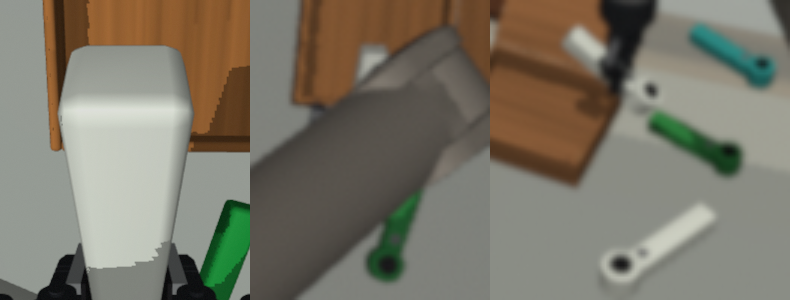

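Run:
```python
from h import *
S=read_camera("side");o=get_obs();q=o["tool_rot"]
e=np.array(o["eef_pos"]);tx=np.array([1-2*q[2]**2-0, 2*q[1]*q[2],0]);tx/=np.linalg.norm(tx)*np.sign(tx[0]);n=np.cross([0,0,1],tx)
g=cv2.resize(S["img"][130:180,325:375],None,fx=12,fy=12,interpolation=cv2.INTER_CUBIC);cv2.imwrite("pics/s8.png",g)
def pl(u):
    o_,d=proj_rows(S,u);p=o_+d*((e-o_)@n)/(d@n);return (p-e)@tx,p[2]
for h,t in (((363.7,160),(338.3,142.7)),((363.7,160),(337.5,142.5)),((364,160.5),(338.5,143.5))):
    a,b=pl(h),pl(t);v=(b[0]-a[0],b[1]-a[1]);print(a,b,np.hypot(*v),np.degrees(np.arctan2(v[1],v[0]))+np.degrees(np.arctan2(6,130)))
```

```text
(np.float64(-0.04452885905890319), np.float64(0.1734983865380748)) (np.float64(0.0667922045879864), np.float64(0.22451734573863402)) 0.12245535271838127 27.264751120387874
(np.float64(-0.04452885905890319), np.float64(0.1734983865380748)) (np.float64(0.07019118699666145), np.float64(0.22430398466759294)) 0.12546671976380416 26.529465396167062
(np.float64(-0.045993340376939154), np.float64(0.17130208237726285)) (np.float64(0.065737519364474), np.float64(0.22062252820117)) 0.12213227007971439 26.460257642766322
```

View pics/s8.png

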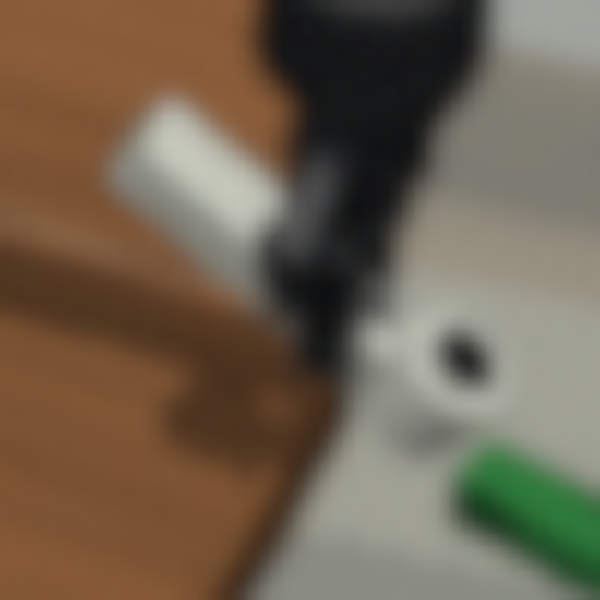

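```bash
cat > ang.py <<'E'
from h import *
from scipy.spatial.transform import Rotation as Ro
def ang(W,o,r0,r1,wd=.0275):
    q=o["tool_rot"];e=np.array(o["eef_pos"]);im=W["img"].astype(int)
    m=((im.min(2)>95)&(im.max(2)-im.min(2)<35))
    f=200/np.tan(np.radians(W["fov_y"])/2);T=np.array(W["world_to_cam"]);P=[]
    R=Ro.from_quat([q[1],q[2],q[3],q[0]]).as_matrix();tx=R[:,0]*np.sign(R[0,0])
    for r in range(r0,r1,8):
        c=322;a=c
        while m[r,a]:a-=1
        b=c
        while m[r,b]:b+=1
        w=b-a-1;d=f*wd/w;cc=np.array([((a+b)/2-W["cx"])/f*d,-(r-W["cy"])/f*d,-d]);p=T[:3,:3].T@(cc-T[:3,3])
        P.append([(p-e)@tx,p[2]-e[2],w,r])
    P=np.array(P);k=np.polyfit(P[:,0],P[:,1],1);return P,np.degrees(np.arctan(k[0])),k
E
python3 - <<'E'
from ang import *
np.set_printoptions(precision=4,suppress=True)
W=read_camera("wrist");P,a,k=ang(W,get_obs(),120,232);print(P,a,k)
W["img"]=cv2.imread("pics/w6.png");P,a,k=ang(W,get_obs(),50,232);print(P,a,k)
E
```

```text
Traceback (most recent call last):
  File "ang.py", line 10, in ang
    while m[r,a]:a-=1
          ~^^^^^
IndexError: index -641 is out of bounds for axis 1 with size 640
```

Run:
```python
from ang import *
np.set_printoptions(precision=4,suppress=True)
W=read_camera("wrist");o=get_obs()
for r in(130,180,220):print(r,W["img"][r,240:300:4].min(1),W["img"][r,350:410:4].min(1))
I=W["img"].copy()
def rows(img,rr):
    P=[]
    g=cv2.GaussianBlur(img,(3,3),0).astype(float);gx=np.abs(np.diff(g,axis=1)).sum(2)
    for r in rr:
        a=230+np.argmax(gx[r,230:310]);b=345+np.argmax(gx[r,345:420]);P.append((r,a,b))
    return P
f=200/np.tan(np.radians(W["fov_y"])/2);T=np.array(W["world_to_cam"]);q=o["tool_rot"];e=np.array(o["eef_pos"])
R=Ro.from_quat([q[1],q[2],q[3],q[0]]).as_matrix();tx=R[:,0]*np.sign(R[0,0])
for img,rr in((I,range(118,240,10)),(cv2.imread("pics/w6.png"),range(45,240,15))):
    L=[]
    for r,a,b in rows(img,rr):
        w=b-a;d=f*.028/w;cc=np.array([((a+b)/2-W["cx"])/f*d,-(r-W["cy"])/f*d,-d]);p=T[:3,:3].T@(cc-T[:3,3]);L.append([r,a,b,(p-e)@tx,p[2]-e[2]])
    L=np.array(L);print(L);
    s=L[:,3];k=np.polyfit(L[:,3],L[:,4],1);print(np.degrees(np.arctan(k[0])),k)
```

```text
130 [147 147  96  51  44  85 181 184 189 192 197 195 194 194 194] [190 190 189 189 189 189 178 160 144 126  88  47  48  50  49]
180 [148 147 148 147 148 148 149 148 175 185 189 193 194 195 194] [190 190 189 188 187 170 148 130 117 148 147 147 149 147 147]
220 [147 148 148 147 146 148 147 148 146 141 182 187 191 194 193] [189 189 188 182 165 142  98 147 147 147 147 147 147 147 147]
[[118.     258.     413.       0.0677   0.077 ]
 [128.     260.     408.       0.0656   0.0744]
 [138.     261.     389.       0.0625   0.0644]
 [148.     264.     392.       0.0604   0.065 ]
 [158.     267.     386.       0.0573   0.0598]
 [168.     268.     384.       0.0546   0.0584]
 [178.     270.     382.       0.0516   0.0561]
 [188.     272.     380.       0.0484   0.0536]
 [198.     274.     379.       0.0451   0.0518]
 [208.     276.     377.       0.0414   0.049 ]
 [218.     277.     417.       0.048    0.0756]
 [228.     279.     414.       0.0451   0.0737]
 [238.     281.     410.       0.0418   0.0711]]
23.373631413837852 [0.4322 0.0409]
[[ 45.     283.     365.       0.0877   0.0117]
 [ 60.     283.     366.       0.0827   0.0147]
 [ 75.     284.     365.       0.078    0.013 ]
 [ 90.     287.     365.       0.073    0.0095]
 [105.     285.     364.       0.0679   0.0127]
 [120.     285.     364.       0.0628   0.0142]
 [135.     286.     364.       0.0575   0.014 ]
 [150.     289.     363.       0.0513   0.0087]
 [165.     286.     363.       0.0469   0.0155]
 [180.     287.     362.       0.0408   0.0136]
 [195.     289.     363.       0.035    0.0135]
 [210.     291.     360.       0.0264   0.0059]
 [225.     290.     359.       0.0206   0.0076]]
3.3746181281216203 [0.059  0.0086]
```

Run:
```python
from ang import *
W=read_camera("wrist");o=get_obs()
f=200/np.tan(np.radians(W["fov_y"])/2);T=np.array(W["world_to_cam"]);q=o["tool_rot"];e=np.array(o["eef_pos"])
R=Ro.from_quat([q[1],q[2],q[3],q[0]]).as_matrix();tx=R[:,0]*np.sign(R[0,0])
for name,D in(("tilt",[(118,258),(128,260),(138,261.5),(148,264),(158,266.3),(168,268),(178,270),(188,272),(198,274),(208,276),(218,277.5),(228,279),(238,281)]),("flat",[(45,283),(60,283.3),(75,284),(105,285),(120,285.2),(135,286),(165,286.5),(180,287.2),(195,288.5)])):
  for wd in(.0255,.0262,.027):
    L=[]
    for r,a in D:
        w=2*(324.2-a);d=f*wd/w;cc=np.array([(324.2-W["cx"])/f*d,-(r-W["cy"])/f*d,-d]);p=T[:3,:3].T@(cc-T[:3,3]);L.append([(p-e)@tx,p[2]-e[2]])
    L=np.array(L);k=np.polyfit(L[:,0],L[:,1],1);print(name,wd,np.degrees(np.arctan(k[0])),L[0],L[-1])
```

```text
tilt 0.0255 36.98457665274155 [0.06736593 0.0726794 ] [0.03092543 0.04546877]
tilt 0.0262 36.98457665274156 [0.06723934 0.07076212] [0.02979852 0.04280453]
tilt 0.027 36.98457665274157 [0.06709468 0.06857094] [0.02851062 0.03975968]
flat 0.0255 2.0831116050248735 [0.08624587 0.02393584] [0.03703762 0.02075396]
flat 0.0262 2.08311160502482 [0.08663756 0.0206805 ] [0.0360785  0.01741128]
flat 0.027 2.083111605024902 [0.0870852  0.01696011] [0.03498235 0.01359106]
```

Request:
{"method": "carry_out", "body": {"rows": "0 0 35 0; 0 10 35 3; 11 35 0 4; 11 42 0 4; 11 42 0 4; 11 42 0 4; 11 42 0 4; 11 42 0 4; 11 42 0 4; 0 0 0 0"}}

```text
t: 20.38
eef_pos: [0.5015, -0.0138, 0.2354]
tool_rot: [-0.0, 0.977, 0.214, 0.0]
contact_force: [-0.9, -1.8, -0.9]
gripper_width: 0.323
grasp_force: 44.6
```

Request:
{"method": "carry_out", "body": {"rows": "10 35 0 3; 11 36 0 2; 10 35 0 0; 0 0 0 0; 0 0 0 0"}}

```text
t: 21.0
eef_pos: [0.5317, 0.0884, 0.2354]
tool_rot: [0.0, 0.967, 0.253, -0.0]
contact_force: [0.0, -0.7, -1.6]
gripper_width: 0.32
grasp_force: 44.6
```

Run:
```python
from h import *
np.set_printoptions(precision=4,suppress=True)
S=read_camera("side");T=read_camera("top");W=read_camera("wrist");o=get_obs();print(o["eef_pos"],o["tool_rot"],o["t"])
for n in("side","top","wrist"):
  for t in("lens","thermometer","kettle_pad","lamp_knob"):print(n,t,[(x["centre"],round(x["confidence"],2)) for x in place_of(n,t)][:4])
a=cv2.resize(S["img"][180:300,240:360],(400,400),interpolation=cv2.INTER_CUBIC);b=cv2.resize(T["img"][130:250,220:340],(400,400),interpolation=cv2.INTER_CUBIC)
cv2.imwrite("pics/c9.png",np.hstack([a,b]))
```

```text
[0.5316 0.0873 0.2357] [ 0.      0.9678  0.2518 -0.    ] 21.15
side lens [([399.4, 155.9], 0.84), ([301.1, 215.3], 0.82), ([389.8, 185.6], 0.78), ([380.7, 332.1], 0.66)]
side thermometer [([288.0, 211.3], 0.7), ([388.3, 149.7], 0.7), ([361.9, 314.2], 0.62), ([368.5, 216.1], 0.6)]
side kettle_pad [([295.3, 230.9], 0.51)]
side lamp_knob [([315.2, 272.8], 0.97)]
top lens [([404.5, 266.8], 0.83), ([274.3, 193.3], 0.69), ([456.0, 268.6], 0.64)]
top thermometer [([462.4, 250.7], 0.96), ([351.6, 253.8], 0.89), ([408.0, 253.1], 0.65), ([259.3, 178.3], 0.63)]
top kettle_pad []
top lamp_knob [([185.9, 231.5], 0.88)]
wrist lens [([40.1, 334.5], 0.85)]
wrist thermometer [([324.7, 207.4], 0.96), ([84.4, 299.3], 0.83)]
wrist kettle_pad []
wrist lamp_knob []
```

View pics/c9.png

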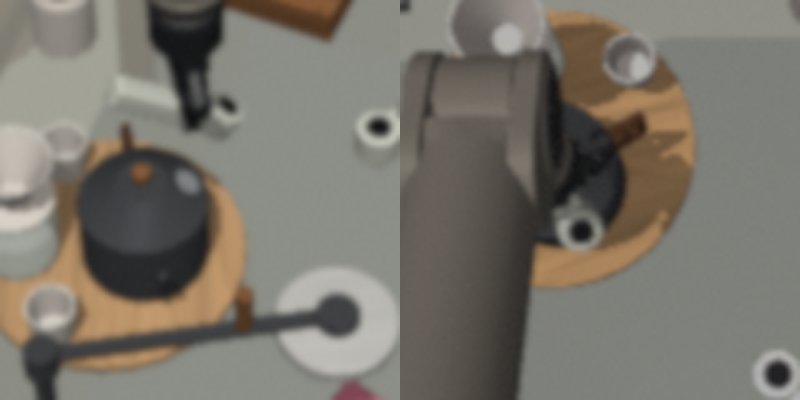

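Run:
```python
from h import *
np.set_printoptions(precision=4,suppress=True)
S=read_camera("side");T=read_camera("top");o=get_obs()
hd,e=tri([proj_rows(S,(308.7,211.2)),proj_rows(T,(274.6,199.6))]);print("headtop",hd,e,hd-o["eef_pos"])
print("lens nn",tri([proj_rows(S,(301.1,215.3)),proj_rows(T,(274.3,193.3))]))
print("pad",tri([proj_rows(S,(296.1,234)),proj_rows(T,(271,192.3))]),at_z(S,(296.1,234),.134),at_z(T,(271,192.3),.134))
h=np.array([-.87,-.492,0]);r=hd-o["eef_pos"];print("headward",r@h,"side",r@np.array([.492,-.87,0]),"up",r[2])
n=np.array([-.499,-.282,.819]);print("lens est",hd-.034*n)
```

```text
headtop [0.4926 0.0661 0.2456] [np.float64(0.00021017725928770164), np.float64(0.00021017725928763087)] [-0.0391 -0.0222  0.01  ]
lens nn (array([0.5171, 0.0708, 0.2193]), [np.float64(0.0018310030716919043), np.float64(0.0018310030716917893)])
pad (array([0.5307, 0.093 , 0.135 ]), [np.float64(0.0004541685497584023), np.float64(0.0004541685497582996)]) [0.5314 0.0924 0.134 ] [0.5304 0.0931 0.134 ]
headward 0.04499784610269841 side 9.031738939556462e-05 up 0.009995848002314373
lens est [0.5095 0.0757 0.2178]
```

Run:
```python
from h import *
np.set_printoptions(precision=3,suppress=True,linewidth=150)
S=read_camera("side");o=get_obs();e=np.array(o["eef_pos"]);q=o["tool_rot"]
a=2*np.arctan2(q[2],q[1]);tx=np.array([np.cos(a),np.sin(a),0]);n=np.cross([0,0,1],tx)
def pl(u,off=0):
    o_,d=proj_rows(S,u);p=o_+d*(((e+n*off)-o_)@n)/(d@n);return np.array([(p-e)@tx,p[2]])
im=S["img"].astype(int);g=im.min(2)
print(g[196:226,268:296:1][::1,::2])
gb=im.sum(2)/3.
U=[];L=[]
for c in range(275,288):
    col=gb[:,c];d=np.diff(col);u=198+np.argmax(d[198:212]);l=206+np.argmin(d[206:224])
    U.append((c,u,d[u]));L.append((c,l,d[l]))
print(U);print(L)
```

```text
[[150 150 150 145 123 115 115 115 115 112  86  41  22  23]
 [150 150 150 146 124 116 116 116 115 119 108  56  25  21]
 [150 150 150 146 125 115 115 115 115 122 121  70  25  22]
 [151 150 150 146 125 116 116 115 115 122 127  82  29  21]
 [151 150 150 147 125 116 115 115 116 121 130  94  34  21]
 [151 150 150 148 130 121 117 116 115 121 131 104  41  21]
 [150 150 148 153 146 134 124 120 116 121 131 114  50  22]
 [150 150 149 158 165 152 142 132 122 122 132 120  57  22]
 [150 151 149 160 175 164 159 150 138 132 134 124  64  21]
 [150 150 148 160 177 170 166 162 156 147 145 130  69  24]
 [151 149 146 158 178 173 170 168 166 160 158 142  82  28]
 [150 148 144 157 173 171 170 170 168 166 165 155 101  35]
 [150 145 142 154 160 160 164 169 170 169 168 163 120  47]
 [150 146 142 151 145 144 151 159 165 169 169 167 137  61]
 [150 146 143 145 133 133 137 144 152 160 166 168 148  69]
 [150 145 139 135 126 127 128 132 137 144 153 160 149  70]
 [150 141 134 128 124 123 124 126 128 132 136 144 139  70]
 [148 138 132 128 125 123 122 123 124 126 128 131 128  73]
 [147 136 133 131 129 126 124 124 122 
[... 1260 characters left out ...]
p.float64(15.333333333333343)), (287, np.int64(205), np.float64(14.333333333333343))]
[(275, np.int64(208), np.float64(-10.666666666666657)), (276, np.int64(216), np.float64(-17.666666666666657)), (277, np.int64(216), np.float64(-24.33333333333333)), (278, np.int64(216), np.float64(-20.0)), (279, np.int64(208), np.float64(-15.333333333333314)), (280, np.int64(223), np.float64(-25.66666666666667)), (281, np.int64(223), np.float64(-31.0)), (282, np.int64(223), np.float64(-34.33333333333333)), (283, np.int64(223), np.float64(-36.0)), (284, np.int64(223), np.float64(-34.0)), (285, np.int64(223), np.float64(-33.0)), (286, np.int64(223), np.float64(-29.0)), (287, np.int64(223), np.float64(-26.0))]
```

Run:
```python
from h import *
S=read_camera("side");o=get_obs();e=np.array(o["eef_pos"]);q=o["tool_rot"]
a=2*np.arctan2(q[2],q[1]);tx=np.array([np.cos(a),np.sin(a),0]);n=np.cross([0,0,1],tx)
def pl(u,off):
    o_,d=proj_rows(S,u);p=o_+d*(((e+n*off)-o_)@n)/(d@n);return np.array([(p-e)@tx,p[2]-e[2]])
for off,A in((-.013,[(276,201.8),(278,202.5),(280,203.05),(282,203.6),(284,204.3),(286,204.7)]),(.013,[(278,208.75),(280,209.2),(282,209.7),(284,210.3),(286,210.75),(288,211.3),(290,211.75)])):
    P=np.array([pl(u,off) for u in A]);k=np.polyfit(P[:,0],P[:,1],1);print(np.degrees(np.arctan(k[0])),P[0],P[-1],k)
for al in(25,30,35,40):
    d=tx*np.cos(np.radians(al))+np.array([0,0,1])*np.sin(np.radians(al));p=e+tx*.05+np.array([0,0,.05]);u,v=px(S,p),px(S,p-.03*d);print(al,(v-u)[1]/(v-u)[0])
```

```text
34.73631678834905 [0.06450996 0.07135938] [0.03121087 0.04838271] [0.69337099 0.02629221]
32.86446860424347 [0.0625063  0.06508375] [0.0225764 0.0395692] [0.64604969 0.02484161]
25 0.14215302184440343
30 0.21274073271359364
35 0.29021503974411306
40 0.37702183818122387
```

Request:
{"method": "carry_out", "body": {"rows": "1 3 -10 0; 0 3 -12 0; 0 0 -12 0; 0 0 -8 0; 0 0 -4 0; 0 0 0 0; 0 0 0 0; 0 0 0 0; 0 0 0 0"}}

```text
t: 23.08
eef_pos: [0.5328, 0.0944, 0.1898]
tool_rot: [-0.0, 0.968, 0.253, 0.0]
contact_force: [-0.8, -0.4, -0.7]
gripper_width: 0.32
grasp_force: 44.6
```

Run:
```python
from h import *
np.set_printoptions(precision=4,suppress=True)
S=read_camera("side");T=read_camera("top");o=get_obs();print(o["eef_pos"],o["contact_force"])
def near(n,t,u):
    r=sorted(place_of(n,t),key=lambda x:np.hypot(*(np.array(x["centre"])-u)));return np.array(r[0]["centre"])
u=px(S,np.array([.512,.0815,.167]));v=px(T,np.array([.512,.0815,.167]));print(u,v)
a,b=near("side","lens",u),near("top","lens",v);print(a,b);p,e=tri([proj_rows(S,a),proj_rows(T,b)]);print("lens nn",p,e)
# dark disc centroid in side/top
hd=np.array([.492,.070,.199])
for n,c in(("side",S),("top",T)):
    h=px(c,hd).round().astype(int);r=c["img"][h[1]-9:h[1]+10,h[0]-9:h[0]+10].min(2);print(n,h);print(r[::1,::1])
```

```text
[0.5328 0.0944 0.1898] [ 0.5516  1.3131 -1.8041]
[302.1297 227.3207] [273.1056 196.4821]
[304.7 228.7] [404.9 266.6]
lens nn [ 0.4297 -0.3164 -0.2226] [np.float64(0.19444011595885005), np.float64(0.19444011595885)]
side [309 221]
[[ 56  87 115 129 133 135 134 135 135 134 134 134 134 134 134 134 134 134
  134]
 [ 56  86 115 129 134 134 135 134 134 134 134 134 134 134 134 134 135 135
  134]
 [ 55  82 113 130 133 134 135 134 134 135 134 134 135 135 135 135 134 134
  134]
 [ 58  82 113 128 133 133 133 134 134 134 134 134 135 134 134 134 134 135
  135]
 [ 63  86 112 125 127 128 129 131 134 134 134 135 134 134 135 135 135 134
  135]
 [ 69  86 106 116 118 116 116 124 130 132 134 134 134 135 135 135 134 134
  134]
 [ 68  79  95 106 105  97  95 106 119 127 131 134 134 134 134 135 134 134
  134]
 [ 65  67  83  97  93  76  64  75  94 112 126 132 134 134 135 135 134 135
  134]
 [ 62  59  79 100  99  76  50  44  63  92 120 134 136 134 134 135 135 134
  135]
 [ 54  54  85 119 126 105  71  44  43  78 117 136 138 135 134 134 134 134
  135]
 [ 40  53  95 136 151 137 106  73  57  79 116 137 139 136 13
[... 1523 characters left out ...]
  30  24  31  51  91 121 122  92  66  58  59
   60]
 [ 49  77 122 142 138 112  82  64  61  70  88 114 125 108  78  63  63  65
   69]
 [ 69  77 107 131 141 135 120 111 110 117 123 125 115  91  73  69  75  80
   82]
 [ 84  85  93 108 125 134 134 132 131 132 125 113  99  86  81  81  86  88
   89]
 [ 90  90  91  96 104 113 116 116 115 111 105  96  90  89  88  89  89  91
   92]
 [ 93  92  93  94  94  96  96  96  94  92  91  89  90  90  91  92  93  92
   93]
 [ 94  94  94  92  91  88  88  88  89  90  90  91  92  92  92  92  92  92
   93]
 [ 94  93  91  89  88  88  89  91  90  92  91  92  92  92  92  92  92  92
   93]
 [ 90  89  89  89  89  90  92  91  91  93  91  92  92  92  92  91  92  91
   89]]
```

Request:
{"method": "carry_out", "body": {"rows": "0 0 0 0; 0 0 0 0; 0 0 0 0; 0 0 0 0; 0 0 0 0; 0 0 0 0; 0 0 0 0; 0 0 0 0; 0 0 0 0; 0 0 0 0"}}

```text
t: 24.52
eef_pos: [0.5328, 0.0943, 0.1896]
tool_rot: [0.0, 0.968, 0.253, 0.0]
contact_force: [-0.7, 0.5, -0.9]
gripper_width: 0.319
grasp_force: 44.6
```

Run:
```python
from h import *
np.set_printoptions(precision=4,suppress=True)
S=read_camera("side");T=read_camera("top");o=get_obs()
hd,e=tri([proj_rows(S,(307.,220.3)),proj_rows(T,(274.,200.2))]);az=2*np.arctan2(o["tool_rot"][2],o["tool_rot"][1])+np.pi
n0=np.array([-.499,-.282,.819]);pad=np.array([.532,.093,.134]);px_=np.array([.492,-.87,0]);t=np.cross(n0,px_)
for al in(30,34,38):
    A=np.radians(al);n=np.array([np.cos(az)*np.sin(A),np.sin(az)*np.sin(A),np.cos(A)])
    for H in(.034,):
        L=hd-H*n;r=L-pad;print(al,hd,e,L,"off",r@px_,r@t,"dist",r@n0,"ang",np.degrees(np.arccos(n@n0)))
```

```text
30 [0.496  0.0737 0.2033] [np.float64(0.00043832471136337703), np.float64(0.000438324711363594)] [0.5108 0.082  0.1738] off -0.000875428060934129 0.0033076619221307454 dist 0.046287739052543964 ang 5.2163689756324
34 [0.496  0.0737 0.2033] [np.float64(0.00043832471136337703), np.float64(0.000438324711363594)] [0.5126 0.083  0.1751] off -0.0008676245091622948 0.005675519554129125 dist 0.046164169317337474 ang 1.8248035102444784
38 [0.496  0.0737 0.2033] [np.float64(0.00043832471136337703), np.float64(0.000438324711363594)] [0.5143 0.084  0.1765] off -0.0008601801129912528 0.008046225580800493 dist 0.046206160160943796 ang 3.382549887857895
```

Request:
{"method": "carry_out", "body": {"rows": "-1 -1 -2 0; -2 -1 -2 0; 0 0 0 0; 0 0 0 0; 0 0 0 0; 0 0 0 0; 0 0 0 0; 0 0 0 0; 0 0 0 0; 0 0 0 0"}}

```text
t: 25.88
eef_pos: [0.5297, 0.0923, 0.1856]
tool_rot: [0.0, 0.968, 0.253, 0.0]
contact_force: [0.5, -0.9, -0.5]
gripper_width: 0.322
grasp_force: 44.6
```

Request:
{"method": "carry_out", "body": {"rows": "0 0 0 0; 0 0 0 0; 0 0 0 0; 0 0 0 0; 0 0 0 0; 0 0 0 0; 0 0 0 0; 0 0 0 0; 0 0 0 0; 0 0 0 0"}}

```text
t: 27.12
eef_pos: [0.5297, 0.0923, 0.1856]
tool_rot: [0.0, 0.968, 0.253, 0.0]
contact_force: [0.3, 0.5, -1.3]
gripper_width: 0.32
grasp_force: 44.6
```

Request:
{"method": "carry_out", "body": {"rows": "0 0 0 0; 0 0 0 0; 0 0 15 0; 0 -10 35 0; 1 -30 0 -4; 1 -38 0 -4; 1 -38 0 -4; 1 -38 0 -4; 1 -38 0 -4; 1 -38 0 -4"}}

```text
t: 28.38
eef_pos: [0.535, -0.14, 0.2356]
tool_rot: [0.0, 0.999, 0.044, -0.0]
contact_force: [0.1, 0.1, -1.1]
gripper_width: 0.321
grasp_force: 44.6
```

Request:
{"method": "carry_out", "body": {"rows": "1 -38 0 -4; 1 -38 0 -4; 1 -38 0 -4; 1 -38 -20 0; 1 -38 -30 0; 0 -33 -30 0; 0 0 0 0; 0 0 0 0", "force": 25}}

```text
t: 29.38
eef_pos: [0.5404, -0.361, 0.1558]
tool_rot: [-0.0, 0.998, -0.059, -0.0]
contact_force: [-0.3, 0.9, -1.3]
gripper_width: 0.318
grasp_force: 44.5
```

Request:
{"method": "carry_out", "body": {"rows": "0 0 -40 0; 0 0 -35 0; 0 0 -20 0; 0 0 -8 0; 0 0 -4 0; 0 0 -4 0; 0 0 -4 0; 0 0 0 0", "claw": 10, "force": 22}}

```text
t: 30.38
eef_pos: [0.5407, -0.3606, 0.0406]
tool_rot: [-0.0, 0.998, -0.059, 0.0]
contact_force: [0.1, -0.8, -0.5]
gripper_width: 0.318
grasp_force: 44.6
```

Request:
{"method": "carry_out", "body": {"rows": "0 0 -3 0; 0 0 -3 0; 0 0 -3 0; 0 0 -3 0; 0 0 -3 0; 0 0 0 0"}}

```text
t: 31.12
eef_pos: [0.5483, -0.3619, 0.0299]
tool_rot: [0.002, 0.998, -0.058, 0.007]
contact_force: [9.7, 1.8, 15.4]
gripper_width: 0.319
grasp_force: 46.6
```

Request:
{"method": "carry_out", "body": {"rows": "3 0 -3 0; 3 0 -3 0; 3 0 -2 0; 2 0 -2 0; 1 0 -1 0; 0 0 0 0; 0 0 0 0"}}

```text
t: 32.0
eef_pos: [0.5559, -0.3625, 0.0171]
tool_rot: [0.002, 0.998, -0.058, 0.003]
contact_force: [4.0, 0.5, 7.9]
gripper_width: 0.322
grasp_force: 46.1
```

Run:
```python
from h import *
W=read_camera("wrist");o=get_obs();print(o["eef_pos"],o["contact_force"])
img=W["img"];g=cv2.GaussianBlur(img,(3,3),0).astype(float);gx=np.abs(np.diff(g,axis=1)).sum(2);gy=np.abs(np.diff(g,axis=0)).sum(2)
for r in range(30,240,15):print(r,230+np.argmax(gx[r,230:310]),345+np.argmax(gx[r,345:420]))
print("tail edges",[int(x) for x in np.argsort(-gy[:150,315:330].mean(1))[:6]])
```

```text
[ 0.55588389 -0.3625336   0.01711569] [ 3.22883261 -0.64654403  8.44041433]
30 287 363
45 275 376
60 275 376
75 275 375
90 277 374
105 277 373
120 278 372
135 279 371
150 283 371
165 281 369
180 282 369
195 283 367
210 286 367
225 285 366
tail edges [26, 27, 28, 30, 29, 32]
```

Request:
{"method": "carry_out", "body": {"rows": "0 0 -2 0; 0 0 -2 0; 0 0 -1 0; 0 0 0 0; 0 0 0 0"}}

```text
t: 32.67
eef_pos: [0.5575, -0.3628, 0.0128]
tool_rot: [0.002, 0.998, -0.058, 0.004]
contact_force: [6.3, -2.1, 10.3]
gripper_width: 0.319
grasp_force: 46.5
```

Run:
```python
from h import *
W=read_camera("wrist")
img=W["img"];g=cv2.GaussianBlur(img,(3,3),0).astype(float);gx=np.abs(np.diff(g,axis=1)).sum(2)
for r in range(45,240,30):print(r,230+np.argmax(gx[r,230:310]),345+np.argmax(gx[r,345:420]))
```

```text
45 277 374
75 281 373
105 280 371
135 281 370
165 283 368
195 287 366
225 286 365
```

Request:
{"method": "carry_out", "body": {"rows": "0 0 -2 0; 0 0 -1 0; 0 0 0 0; 0 0 0 0"}}

```text
t: 33.22
eef_pos: [0.5578, -0.3627, 0.0098]
tool_rot: [0.002, 0.998, -0.058, 0.005]
contact_force: [6.7, -0.8, 10.1]
gripper_width: 0.322
grasp_force: 46.8
```

Request:
{"method": "carry_out", "body": {"rows": "0 0 0 0; 0 0 0 0; 0 0 0 0; 0 0 0 0; 0 0 0 0", "claw": 50}}

```text
t: 33.85
eef_pos: [0.5525, -0.3607, 0.0065]
tool_rot: [-0.0, 0.998, -0.059, -0.0]
contact_force: [-0.3, -0.9, -0.1]
gripper_width: 0.587
grasp_force: 0.0
```

Request:
{"method": "carry_out", "body": {"rows": "0 0 10 0; 0 0 30 0; 0 0 50 0; 0 0 50 0; 0 0 50 0; 0 0 0 0; 0 0 0 0"}}

```text
t: 34.72
eef_pos: [0.5526, -0.3603, 0.1966]
tool_rot: [-0.0, 0.998, -0.059, 0.0]
contact_force: [0.1, 0.2, -1.3]
gripper_width: 0.585
grasp_force: 0.0
```

Run:
```python
from h import *
np.set_printoptions(precision=3,suppress=True)
W=read_camera("wrist");T=read_camera("top");S=read_camera("side");o=get_obs();print(o["eef_pos"],o["contact_force"],o["t"])
img=W["img"];g=cv2.GaussianBlur(img,(3,3),0).astype(float);gx=np.abs(np.diff(g,axis=1)).sum(2)
for n,c in(("wrist",W),("top",T),("side",S)):
  for t in("thermometer","lens"):
    print(n,t,[(x["centre"],round(x["confidence"],2),at_z(c,x["centre"],.008)) for x in place_of(n,t)])
  print(n,"knob",[(x["centre"],round(x["confidence"],2),at_z(c,x["centre"],.275)) for x in place_of(n,"lamp_knob")][:1])
cv2.imwrite("pics/w10.png",img)
```

```text
[ 0.552 -0.36   0.195] [ 0.592 -0.365 -0.884] 34.875
wrist thermometer [([373.7, 353.1], 0.78, array([ 0.341, -0.389,  0.008])), ([203.5, 379.5], 0.68, array([ 0.328, -0.193,  0.008])), ([327.4, 138.0], 0.59, array([ 0.584, -0.366,  0.008]))]
wrist lens [([327.4, 202.7], 0.73, array([ 0.522, -0.358,  0.008]))]
wrist knob []
top thermometer [([229.1, 277.6], 0.83, array([0.242, 0.261, 0.008])), ([351.4, 251.2], 0.77, array([ 0.33 , -0.178,  0.008])), ([408.5, 254.3], 0.77, array([ 0.316, -0.382,  0.008])), ([464.3, 251.9], 0.56, array([ 0.322, -0.581,  0.008]))]
top lens [([454.6, 271.1], 0.68, array([ 0.255, -0.543,  0.008])), ([218.9, 298.7], 0.64, array([0.169, 0.296, 0.008])), ([404.9, 267.1], 0.6, array([ 0.271, -0.367,  0.008])), ([348.7, 130.5], 0.33, array([ 0.776, -0.179,  0.008]))]
top knob [([187.0, 230.7], 0.72, array([0.401, 0.32 , 0.275]))]
side thermometer [([377.5, 176.0], 0.8, array([ 0.325, -0.4  ,  0.008])), ([318.1, 166.8], 0.74, array([ 0.585, -0.377,  0.008])), ([389.5, 150.1], 0.6, array([ 0.307, -0.575,  0.008]))]
side lens [([354.0, 223.3], 0.98, array([ 0.36 , -0.117,  0.008])), ([334.8, 174.4], 0.84, array([ 0.503, -0.354,  0.008])), ([379.3, 330.7], 0.69, array([0.168, 0.306, 0.008])), ([400.7, 150.7], 0.58, array([ 0.258, -0.586,  0.008]))]
side knob [([314.0, 272.5], 0.75, array([0.399, 0.317, 0.275]))]
```

Run:
```python
from h import *
np.set_printoptions(precision=4,suppress=True)
W=read_camera("wrist");o=get_obs();e=np.array(o["eef_pos"]);im=W["img"].astype(int)
f=200/np.tan(np.radians(W["fov_y"])/2);T=np.array(W["world_to_cam"])
m=((im.max(2)-im.min(2)<35)&(im.min(2)>70)).astype(np.uint8)
n,l,s,c=cv2.connectedComponentsWithStats(m);i=l[130,327];print("comp",s[i])
g=cv2.GaussianBlur(W["img"],(3,3),0).astype(float);gx=np.abs(np.diff(g,axis=1)).sum(2)
tx=np.array([.993,-.117,0]);L=[]
for r in range(s[i,1]+6,s[i,1]+s[i,3],6):
    cols=np.where(l[r]==i)[0];w=cols.max()-cols.min()+1;cc=(cols.max()+cols.min())/2;d=f*.0265/w
    p=T[:3,:3].T@(np.array([(cc-W["cx"])/f*d,-(r-W["cy"])/f*d,-d])-T[:3,3]);L.append([r,cols.min(),cols.max(),(p-np.array([.555,-.363,0]))@tx,p[2]])
print(np.array(L))
print("tail top at z .036",at_z(W,(327,s[i,1]),.036),"inner wall far", .555+.097*.993)
for y in range(0,s[i,1]+4,3):print(y,W["img"][y,327],W["img"][y,280])
```

```text
comp [ 305   61   46  176 5474]
[[ 67.     312.     345.       0.089    0.0453]
 [ 73.     312.     345.       0.0845   0.0466]
 [ 79.     312.     345.       0.08     0.048 ]
 [ 85.     312.     345.       0.0755   0.0493]
 [ 91.     312.     344.       0.0711   0.0418]
 [ 97.     312.     344.       0.0665   0.0432]
 [103.     312.     344.       0.0618   0.0446]
 [109.     312.     344.       0.0572   0.0459]
 [115.     312.     344.       0.0526   0.0473]
 [121.     313.     344.       0.0473   0.0395]
 [127.     312.     344.       0.0433   0.05  ]
 [133.     312.     344.       0.0387   0.0513]
 [139.     312.     344.       0.0341   0.0527]
 [145.     312.     344.       0.0295   0.054 ]
 [151.     313.     343.       0.022    0.0371]
 [157.     313.     343.       0.017    0.0385]
 [163.     313.     343.       0.0121   0.04  ]
 [169.     313.     343.       0.0072   0.0414]
 [175.     313.     343.       0.0023   0.0429]
 [181.     313.     343.      -0.0026   0.0443]
 [187.     313.     343.      -0.0076   0.0458]
 [193.     311.     344.      -0.0052   0.073 ]
 [199.     3
[... 365 characters left out ...]
36 ] inner wall far 0.651321
0 [196 203 197] [196 203 196]
3 [195 202 196] [195 202 195]
6 [195 203 196] [196 202 195]
9 [196 204 197] [195 202 195]
12 [195 203 196] [194 203 195]
15 [196 204 197] [195 204 196]
18 [196 204 198] [195 204 196]
21 [196 203 197] [195 203 196]
24 [196 204 198] [194 204 196]
27 [196 204 197] [196 204 197]
30 [196 204 198] [194 204 196]
33 [196 204 197] [196 205 197]
36 [197 205 198] [195 205 195]
39 [196 204 198] [195 205 197]
42 [197 204 197] [195 204 197]
45 [ 92 115 143] [ 67  98 134]
48 [ 64 119 182] [ 64 120 182]
51 [ 64 122 187] [ 67 121 185]
54 [ 57 108 163] [ 55 105 160]
57 [28 55 83] [29 54 81]
60 [ 82 101 118] [ 54 102 155]
63 [231 238 234] [ 67 130 197]
```

Request:
{"method": "carry_out", "body": {"rows": "36 -6 0 0; 35 -5 0 0; 0 0 -50 0; 0 0 -50 0; 0 0 -40 0; 0 0 0 0; 0 0 0 0; 0 0 -3 0; 0 0 0 0", "claw": 0}}

```text
t: 36.5
eef_pos: [0.6244, -0.372, 0.055]
tool_rot: [0.0, 0.998, -0.059, 0.001]
contact_force: [0.2, 0.0, -0.7]
gripper_width: 0.004
grasp_force: 0.0
```

Request:
{"method": "carry_out", "body": {"rows": "0 0 -3 0; 0 0 -3 0; 0 0 -3 0; 0 0 -3 0; 0 0 -3 0; 0 0 0 0"}}

```text
t: 37.25
eef_pos: [0.6236, -0.3715, 0.0382]
tool_rot: [-0.0, 0.998, -0.059, -0.0]
contact_force: [0.5, 0.6, 0.3]
gripper_width: -0.001
grasp_force: 0.0
```

Request:
{"method": "carry_out", "body": {"rows": "0 0 30 0; 0 0 50 0; 0 0 50 0; 0 0 50 0; 0 0 0 0; 0 0 0 0; 0 0 0 0"}}

```text
t: 38.12
eef_pos: [0.6233, -0.371, 0.217]
tool_rot: [-0.001, 0.998, -0.059, -0.001]
contact_force: [-0.0, -0.0, -0.5]
gripper_width: -0.002
grasp_force: 0.0
```

```bash
python3 -c "
from station import *
o=get_obs();print(o['eef_pos'],o['contact_force']);print(hand_in())"
```

```text
[ 0.62325366 -0.37097807  0.21697903] [-0.01203052 -0.01106778 -0.52112091]
the job is handed in; nothing more can be done
None
```

The job is handed in (no verdict came back): the lamp is at its stop, the lens was held about 4 cm off the pad (by my measurement within 6 mm of its axis and 5° of square) for over 2 s, and the thermometer lies flat, lens down, in the box; I viewed 13 pictures, over the limit of 10.

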